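Refill the desk organiser

ROBOT

A 6-joint arm with a two-finger parallel gripper is mounted at the origin on a cart in front of the work surface, level with it; the furniture and walls round the work are solid. World frame = base frame: x ahead of the robot, y to its left, z up, the work surface at z = 0. Lengths are in m, angles in rad, forces in N, time in s.
With the tool pointing down it reaches from about 0.25 to 0.8 m from the base axis. Payload 3.9 kg.
Tool frame: the origin (TCP) lies at the very end of the fingers, on their centre line; the grasp point (between the pads) lies 19 mm behind it; z points along the fingers, y is the line along which they close (so a half turn about z gives the same grasp; the last joint's range is limited). The gripper opens to 85 mm and grips with 20 to 120 N. Pads are 22 mm wide; open, the fingers measure 114 mm over their backs; the gripper's body (76 mm by 85 mm) begins 54 mm behind the grasp point. The pads swing forward as they close: fully open they stand 13 mm farther back than shut.
Start: joints at [1.132, 0.26, -0.138, 1.173, 0, 1.571], TCP at [0.223, 0.475, 0.231] pointing down, gripper open.
Joint ranges: [-2.78, 2.78], [-0.83, 1.72], [-1.28, 1.37], [-1.9, 2.12], [-1.57, 1.48], [-3.14, 3.14]. Speed limits (rad/s): [2.57, 2.57, 3.14, 3.14, 3.14, 3.14].

INTERFACE

Orientations are given as a unit quaternion [x, y, z, w].
In Python, from rig import ctrl, snapshot, calibration, workorder gives the robot as it stands.
- The arm moves only by the tool send_rows, never from a script. Its arguments are lists of equal length, an entry for each row: "travel": the shift along the tool's x, y, z in cm, a list of three; "turn": the turn, a rotation vector about the tool's x, y, z in degrees, a list of three; "gripper": the closure, from -1 (fully open) to 1 (shut). A call has 1 to 5 rows; each row shifts and turns the commanded pose from where the row before left it, along the tool's axes as they then stand; what a row does not reach is not made up. A row lasts 1/8 s, in which the tool goes at most 62.5 mm and 10.7 degrees, less where a joint would pass 70% of its speed; a pose out of reach is approached as far as the arm can. A call is refused whole if a number of a shift passes 6.25 or a number of a turn 10.7, either way. A call with a gripper value outside its range is refused whole. The fingers move at their own pace and stop on an object; the grip force is fixed at half the most. Time passes only in rows, so rows that do not move let the fingers close. It gives the time, the measured TCP pose, the force, the opening and the grip force at its end, in the units of the state.
- ctrl.state(): the state, without advancing time (a new reading comes with each control period).
- snapshot(name): name is "scene" or "top" or "wrist"; returns the picture (480x640x3 uint8, red, green, blue); there is no depth.
- calibration(name): a dict with "mtx" (3x3 intrinsics, pixels), "camera_from_world" (4x4, takes a point from world to camera coordinates); the wrist camera has in their place "tool_from_camera" (4x4, takes a point from camera to tool coordinates, whose origin is the TCP and whose axes are the flange's). Camera axes: x right, y down, z forward; pixel columns grow to the right and rows downward; lengths in m; the calibration is good to about 2 mm. A picture is of the moment at which its call begins: read the wrist's pose just before it. calibration takes no time and is no camera call.
- workorder.job_done(): hands the job in; it is judged then, once.
The state is a dict: "time_s": time; "joints": joint angles; "dq": joint speeds; "effort": joint torques, N m; "position": TCP position; "tcp_rot": TCP orientation; "contact_force": force on the tool from outside, world axes, zero at the start; "moment": the same for the moment, N m; "opening": opening from 0.0 (shut) to 1.0 (fully open); "grasp_force": force on a finger pad.
Only numpy, scipy, OpenCV 4.12 (cv2) and the standard library are available. Lean on these libraries where they do the work, as an engineer would, in place of code of your own. Each camera call takes 0.05 s, during which the arm holds its last target. There are 200 camera calls.

TASK

Put the highlighter, the ink bottle, the pad of notes and the rubber stamp away in the desk organiser, each down in the recess shaped for it: highlighter in the long slot, bottle in the square one, pad in the broad oblong, stamp in the small oblong, each flat on the recess floor. Keep the ink bottle upright throughout, and leave the little cube clock and the thin black pen lying where they are: they look similar but do not belong.

Things in the scene. Friction and masses are not known exactly. Their poses are not given: they have to be found in the camera images.
- highlighter_mid (a point): Highlighter, a round yellow and black marker 117 mm long, 15 mm thick, lying on the desk, loose; it can roll. This point is the centre of the marker, 7 mm above what it lies on; x runs along its length. 18 g.
- ink_bottle: Ink bottle: dark blue square body 54 x 54 x 40 mm high, round black screw cap 38 mm in diameter on top of it, 62 mm high in all, standing, loose. Origin: centre of the underside; x and y square to its sides. About 0.16 kg.
- note_pad: Small pad of yellow notes, 50 mm (x) by 76 mm (y) by 13 mm high, lying flat, loose. Origin: centre of the underside.
- rubber_stamp: Hand stamp: wooden base 62 mm (x) by 30 mm (y) by 18 mm high, turned dark handle in its middle, 72 mm high in all; the handle is 16 mm thick from 18 to 37 mm up and a 28 mm thick knob above that. Standing, loose. Origin: centre of the underside.
- travel_clock: Small dark cube clock, 45 (x) x 60 (y) x 58 mm high, loose; does not belong in the organiser, leave it. Origin: centre of the underside.
- black_pen: Thin black pen, 145 mm long (y), 12 mm wide, 9 mm high, lying loose; does not belong in the organiser, leave it. Origin: centre of the underside.
- insert_slot: Grey insert plate, 150 (x) x 90 x 14 mm, one of four set two by two (order varies) in a low black desk organiser, all fixed. Origin: centre of its underside, 3 mm above the desk; its top is 17 mm, the organiser's rim 18 mm above the desk. Centred recess 6 mm deep, its dark floor 11 mm above the desk: a long slot 138 mm (x) by 36 mm (y), for the highlighter.
- insert_square: Grey insert plate, 150 (x) x 90 x 14 mm, one of four set two by two (order varies) in a low black desk organiser, all fixed. Origin: centre of its underside, 3 mm above the desk; its top is 17 mm, the organiser's rim 18 mm above the desk. Centred recess 6 mm deep, its dark floor 11 mm above the desk: square, 75 x 75 mm, for the ink bottle.
- insert_broad: Grey insert plate, 150 (x) x 90 x 14 mm, one of four set two by two (order varies) in a low black desk organiser, all fixed. Origin: centre of its underside, 3 mm above the desk; its top is 17 mm, the organiser's rim 18 mm above the desk. Centred recess 6 mm deep, its dark floor 11 mm above the desk: a broad oblong 97 mm (x) by 71 mm (y), for the pad (76 mm side along x).
- insert_small: Grey insert plate, 150 (x) x 90 x 14 mm, one of four set two by two (order varies) in a low black desk organiser, all fixed. Origin: centre of its underside, 3 mm above the desk; its top is 17 mm, the organiser's rim 18 mm above the desk. Centred recess 6 mm deep, its dark floor 11 mm above the desk: a small oblong 83 mm (x) by 51 mm (y), for the stamp (62 mm side along x).
Mind the look-alikes: they are no part of the job. What is shaped like the ink_bottle but pink or turquoise is not meant.

How it is judged:
At the end, for the whole second after the job is handed in: Highlighter, bottle, pad and stamp each on the floor of its own recess: within 18 mm of the insert's centre, at most 2.5 mm off the floor (highlighter's centre 4 to 10 mm above it), bottle, pad and stamp level within 0.08 rad and at rest; clock and pen within 30 mm of their start (horizontal distance between highlighter_mid and insert_slot below 0.018 m and z of highlighter_mid in the frame of insert_slot between 0.012 and 0.018 m and horizontal distance between ink_bottle and insert_square below 0.018 m and z of ink_bottle in the frame of insert_square between 0.005 and 0.0105 m and angle between each of ink_bottle, note_pad, rubber_stamp's own z axis and vertical below 0.08 rad and linear speed of each of ink_bottle, note_pad, rubber_stamp below 0.02 m/s and horizontal distance between note_pad and insert_broad below 0.018 m and z of note_pad in the frame of insert_broad between 0.005 and 0.0105 m and horizontal distance between rubber_stamp and insert_small below 0.018 m and z of rubber_stamp in the frame of insert_small between 0.005 and 0.0105 m and distance of each of travel_clock, black_pen from where it was at the start of the episode below 0.03 m); the robot touches nothing.
It fails at once if the ink bottle is tipped by more than 0.5 rad (angle between ink_bottle's own z axis and vertical above 0.5 rad).
It fails at once if the cube clock is moved by more than 30 mm (distance of travel_clock from where it was at the start of the episode above 0.03 m).
It fails at once if the black pen is moved by more than 30 mm (distance of black_pen from where it was at the start of the episode above 0.03 m).
It also fails if it takes over 104 s, if anything falls off the work surface, if the arm or the gripper's body presses on something with over 40 N, if the wrist force passes 120 N, or if a joint passes its speed limit or range.

## Working session

There is one attempt and no reset: what is moved stays moved. The work goes in short steps, Python scripts to look and compute and a tool call to move; the robot and the scene stay as the last step left them, time stands still between calls to the robot, and variables do not carry over. Pictures are saved under pics/ and viewed, at most 14 in all, crops included, and the job is handed in when it is done.

Besides the shell and the picture viewer there is one more tool, called after "Call:" by a JSON object that holds its "api" and its "payload". send_rows: Moves the arm, as the interface text tells. Its arguments: {"type":"object","properties":{"travel":{"type":"array","items":{"type":"array","items":{"type":"number"}}},"turn":{"type":"array","items":{"type":"array","items":{"type":"number"}}},"gripper":{"type":"array","items":{"type":"number"}}},"required":["travel","turn","gripper"]}

```bash
mkdir -p pics; ls; python3 - <<'E'
from rig import ctrl, snapshot, calibration
import cv2,numpy as np
np.set_printoptions(precision=4,suppress=True)
print(ctrl.state())
for n in("scene","top"):
    im=snapshot(n); np.save(f"pics/{n}0.npy",im); cv2.imwrite(f"pics/{n}0.png",im[...,::-1]); c=calibration(n)
    print(n,c["mtx"],c["camera_from_world"])
print(calibration("wrist"))
E
```

```text
pics
{'time_s': 0.0, 'joints': array([ 1.132 ,  0.2607, -0.1394,  1.1727,  0.    ,  1.5708]), 'dq': array([-0.0002,  0.0005,  0.0001,  0.0015, -0.0016, -0.0018]), 'effort': array([ -0.0025, -40.5683,  25.3923,   0.0188,  -0.0003,   0.    ]), 'position': array([0.2227, 0.4746, 0.2304]), 'tcp_rot': array([ 0.2176,  0.976 , -0.001 , -0.0002]), 'contact_force': array([ 0.526 ,  0.8261, -0.4371]), 'moment': array([0.018 , 0.0131, 0.0304]), 'grasp_force': 0.0, 'opening': 0.9992422539561374}
scene [[445.561    0.     313.0614]
 [  0.     445.561  237.2629]
 [  0.       0.       1.    ]] [[ 0.496  -0.8683 -0.0055 -0.2651]
 [-0.6323 -0.3568 -0.6876  0.3762]
 [ 0.5951  0.3445 -0.726   0.7725]
 [ 0.      0.      0.      1.    ]]
top [[447.1159   0.     318.7999]
 [  0.     447.1159 240.0095]
 [  0.       0.       1.    ]] [[-0.0184 -0.9995  0.025  -0.0103]
 [-0.9936  0.0155 -0.1116  0.5335]
 [ 0.1111 -0.0268 -0.9934  0.9251]
 [ 0.      0.      0.      1.    ]]
{'mtx': array([[386.0596,   0.    , 320.6093],
       [  0.    , 386.0596, 242.5167],
       [  0.    ,   0.    ,   1.    ]]), 'tool_from_camera': array([[ 0.    , -0.9453, -0.3262,  0.0829],
       [ 1.    ,  0.0002, -0.0003,  0.0008],
       [ 0.0004, -0.3262,  0.9453, -0.142 ],
       [ 0.    ,  0.    ,  0.    ,  1.    ]])}
```

View pics/top0.png

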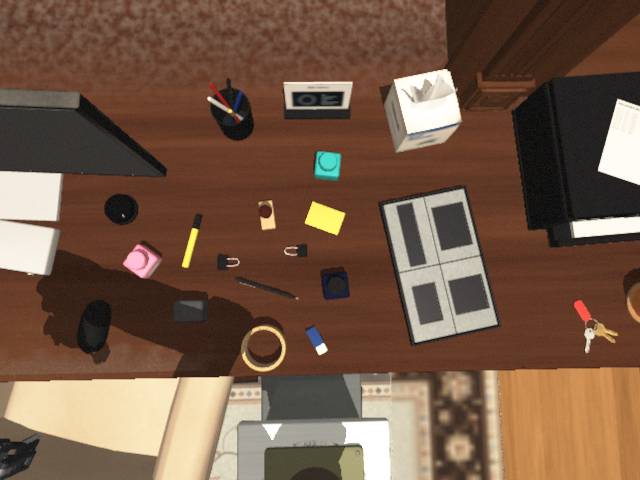

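View pics/scene0.png

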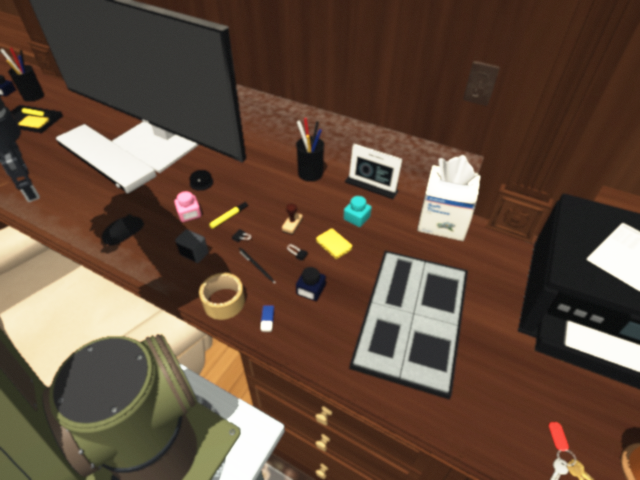

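Top view: the highlighter is at (192,241), the dark blue bottle at (335,285), the pad at (325,218), the stamp at (267,213), the clock at (190,311) and the pen at (267,289). The four recesses are at (411,234), (452,225), (427,302) and (470,293). The scene view shows the same things.

Candidates for the ink bottle are pink (142,261), turquoise (327,165), dark blue (335,285) and the clock cube (190,311). The dark blue one with the round black cap fits. For the highlighter, yellow/black (192,241) fits rather than the thin black pen (267,289).

```bash
cat > h.py <<'E'
import cv2,numpy as np
from rig import ctrl,snapshot,calibration
from scipy.spatial.transform import Rotation as R
np.set_printoptions(precision=4,suppress=True)
def cam(n,st=None):
    c=calibration(n)
    if n=="wrist":
        T=np.eye(4);T[:3,:3]=R.from_quat(st["tcp_rot"]).as_matrix();T[:3,3]=st["position"]
        return c["mtx"],np.linalg.inv(T@c["tool_from_camera"])
    return c["mtx"],c["camera_from_world"]
def rays(px,C):
    K,M=C; px=np.atleast_2d(px).astype(float)
    d=(np.linalg.inv(K)@np.c_[px,np.ones(len(px))].T).T@M[:3,:3]
    return -M[:3,:3].T@M[:3,3],d
def onplane(px,C,z):
    o,d=rays(px,C); return o+d*((z-o[2])/d[:,2])[:,None]
def tri(p1,C1,p2,C2):
    X=cv2.triangulatePoints(C1[0]@C1[1][:3],C2[0]@C2[1][:3],np.array(p1,float).reshape(2,1),np.array(p2,float).reshape(2,1)).ravel()
    return X[:3]/X[3]
def proj(P,C):
    q=C[0]@(C[1][:3,:3]@np.array(P)+C[1][:3,3]); return q[:2]/q[2]
def blob(im,lo,hi,roi,close=0):
    x0,y0,x1,y1=roi; m=cv2.inRange(cv2.cvtColor(im,cv2.COLOR_RGB2HSV)[y0:y1,x0:x1],np.array(lo),np.array(hi))
    if close: m=cv2.morphologyEx(m,cv2.MORPH_CLOSE,np.ones((close,close)))
    cs,_=cv2.findContours(m,cv2.RETR_EXTERNAL,cv2.CHAIN_APPROX_NONE)
    c=max(cs,key=cv2.contourArea); return c.reshape(-1,2)+[x0,y0]
def cen(c): 
    m=cv2.moments(c.reshape(-1,1,2).astype(np.int32)); return np.array([m["m10"],m["m01"]])/m["m00"]
def rect(c,C,z):   # min-area rectangle on plane z: centre, sides, yaw of longer side (deg)
    P=onplane(c,C,z)[:,:2]; (cx,cy),(a,b),t=cv2.minAreaRect((P*1000).astype(np.float32))
    if a<b: a,b,t=b,a,t+90
    return np.array([cx,cy])/1000,np.array([a,b]),(t+90)%180-90
def go(p,axis=None):  # tool-axis shift (cm) and z turn (deg) to TCP p with tool y along world angle 'axis' (deg)
    s=ctrl.state(); r=R.from_quat(s["tcp_rot"]); M=r.as_matrix()
    y=np.degrees(np.arctan2(M[1,1],M[0,1])); k=0
    if axis is not None: k=-((axis-y+90)%180-90)
    print("t",s["time_s"],"pos",s["position"],"yaxis",round(y,1),"j6",s["joints"][5],"| shift cm",np.round(M.T@(np.array(p)-s["position"])*100,2),"turn z",np.round(k,1),"tilt",np.round(M[:,2],4))
E
python3 - <<'E'
from h import *
t=np.load("pics/top0.npy");s=np.load("pics/scene0.npy");T=cam("top");S=cam("scene")
Y=([20,120,120],[35,255,255])
ct=blob(t,*Y,(290,190,360,250)); cs=blob(s,*Y,(310,220,360,265)); print("pad tri",tri(cen(ct),T,cen(cs),S),rect(ct,T,.013))
ct=blob(t,*Y,(170,200,215,280)); cs=blob(s,*Y,(200,195,255,235)); print("hl yellow tri",tri(cen(ct),T,cen(cs),S),rect(ct,T,.0075))
# recesses: dark blobs inside organiser
g=cv2.cvtColor(t,cv2.COLOR_RGB2GRAY); gs=cv2.cvtColor(s,cv2.COLOR_RGB2GRAY)
print("gray", [int(g[y,x]) for x,y in((411,234),(452,225),(427,302),(470,293),(395,220))],[int(gs[y,x]) for x,y in((398,284),(440,293),(384,337),(430,352),(375,270))])
for n,(p,q) in dict(TL=((411,234),(398,284)),TR=((452,225),(440,293)),BL=((427,302),(384,337)),BR=((470,293),(430,352))).items():
    cc=[]
    for G,(x,y) in((g,p),(gs,q)):
        m=(G<100).astype(np.uint8); mask=np.zeros((482,642),np.uint8); cv2.floodFill(m,mask,(x,y),2); 
        c,_=cv2.findContours((m==2).astype(np.uint8),cv2.RETR_EXTERNAL,cv2.CHAIN_APPROX_NONE); cc.append(max(c,key=cv2.contourArea).reshape(-1,2))
    print(n,len(cc[0]),len(cc[1]),"tri",tri(cen(cc[0]),T,cen(cc[1]),S),rect(cc[0],T,.015))
z=lambda im,x0,y0,x1,y1,f:cv2.resize(im[y0:y1,x0:x1],None,fx=f,fy=f,interpolation=cv2.INTER_CUBIC)
a=z(t,100,140,366,340,3);cv2.imwrite("pics/c0.png",a[...,::-1])
E
```

```text
pad tri [ 0.5837 -0.0323  0.0069] (array([ 0.5835, -0.033 ]), array([77.9659, 53.2929]), 68.81360626220703)
hl yellow tri [0.5226 0.2613 0.0079] (array([0.5239, 0.2599]), array([87.4724, 16.4298]), -14.287673950195312)
gray [65, 60, 78, 68, 191] [46, 46, 49, 46, 65]
TL 146 109 tri [ 0.5435 -0.2203  0.0117] (array([ 0.5448, -0.2211]), array([135.2642,  34.0841]), 11.006041526794434)
TR 140 119 tri [ 0.5614 -0.3108  0.0136] (array([ 0.5623, -0.3116]), array([94.4938, 69.9536]), 11.045195579528809)
BL 115 104 tri [ 0.3942 -0.2491  0.0142] (array([ 0.3955, -0.2502]), array([80.7167, 49.2044]), 11.08583927154541)
BR 129 127 tri [ 0.4119 -0.3398  0.0141] (array([ 0.4128, -0.3408]), array([73.3392, 73.2397]), -78.62629699707031)
```

View pics/c0.png

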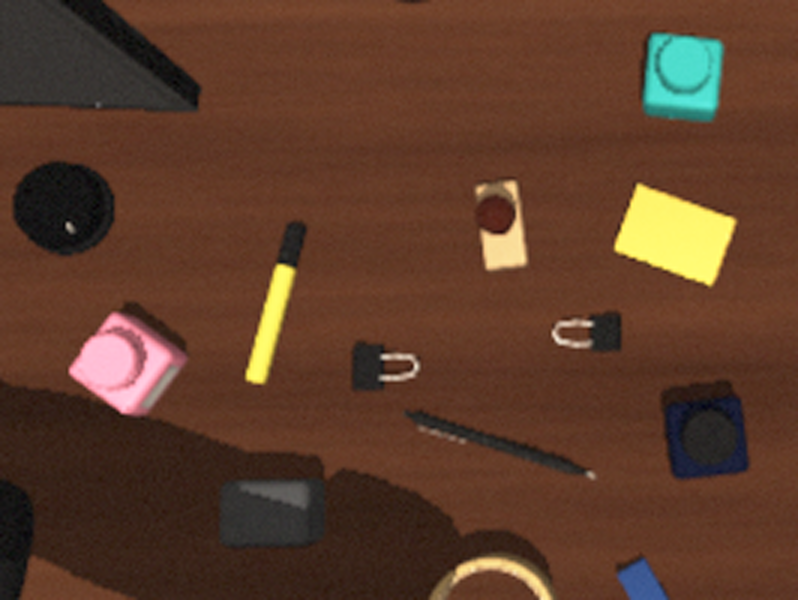

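The crop confirms the dark blue bottle with the black cap at top (336,285), the yellow/black highlighter at (192,241), and the pen and clock as separate things. Recess sizes identify the inserts: TL slot, TR broad, BL small, BR square, all with yaw about 11°. I start with the pad.

```bash
python3 -c "
from h import *
go([.5835,-.0325,.15],-21)
import rig
M=R.from_quat(ctrl.state()['tcp_rot']).as_matrix();print(M)"
```

```text
t 0.1 pos [0.2228 0.4747 0.2305] yaxis 64.9 j6 1.5708117455497652 | shift cm [-54.2  -30.57   8.11] turn z 85.9 tilt [-0.0008 -0.0017 -1.    ]
[[-0.9053  0.4249 -0.0008]
 [ 0.4249  0.9053 -0.0017]
 [-0.     -0.0018 -1.    ]]
```

Call:
{"api": "send_rows", "payload": {"travel": [[-5.4,-3.05,0],[-5.4,-3.05,0],[-5.4,-3.05,0],[-5.4,-3.05,0],[-5.4,-3.05,0]], "turn": [[0,0,0],[0,0,0],[0,0,0],[0,0,0],[0,0,0]], "gripper": [-1,-1,-1,-1,-1]}}

```text
time_s: 0.72
position: [0.4033, 0.2207, 0.2311]
tcp_rot: [0.217, 0.976, -0.0, -0.0]
contact_force: [1.5, 0.5, 0.1]
opening: 0.998
grasp_force: 0.0
```

Call:
{"api": "send_rows", "payload": {"travel": [[-5.4,-3.05,0],[-5.4,-3.05,0],[-5.4,-3.05,0],[-5.4,-3.05,0],[-5.4,-3.05,0]], "turn": [[0,0,0],[0,0,0],[0,0,0],[0,0,0],[0,0,0]], "gripper": [-1,-1,-1,-1,-1]}}

```text
time_s: 1.35
position: [0.583, -0.0321, 0.2308]
tcp_rot: [0.218, 0.976, 0.0, -0.0]
contact_force: [0.6, 0.5, 0.7]
opening: 0.999
grasp_force: 0.0
```

Call:
{"api": "send_rows", "payload": {"travel": [[0,0,0],[0,0,0],[0,0,1],[0,0,1],[0,0,1]], "turn": [[0,0,10.7],[0,0,10.7],[0,0,10.7],[0,0,10.7],[0,0,10.7]], "gripper": [-1,-1,-1,-1,-1]}}

```text
time_s: 1.98
position: [0.5819, -0.0303, 0.2004]
tcp_rot: [0.636, 0.772, -0.0, -0.001]
contact_force: [-0.2, 1.0, -0.2]
opening: 1.0
grasp_force: 0.0
```

Call:
{"api": "send_rows", "payload": {"travel": [[0,0,1],[0,0,1],[0,0,1],[0,0,0]], "turn": [[0,0,10.7],[0,0,10.7],[0,0,10.7],[0,0,0]], "gripper": [-1,-1,-1,-1]}}

```text
time_s: 2.48
position: [0.5812, -0.0302, 0.17]
tcp_rot: [0.822, 0.569, -0.001, -0.001]
contact_force: [0.5, -0.7, -0.2]
opening: 0.997
grasp_force: 0.0
```

```bash
python3 - <<'E'
from h import *
st=ctrl.state(); w=snapshot("wrist"); W=cam("wrist",st); np.save("pics/w1.npy",w); cv2.imwrite("pics/w1.png",w[...,::-1])
T=cam("top");t=np.load("pics/top0.npy");s=np.load("pics/scene0.npy");S=cam("scene")
Y=([20,120,120],[35,255,255])
c=blob(w,*Y,(0,0,640,480)); print("pad px",proj([.5835,-.0325,.013],W),cen(c),rect(c,W,.013)); ct=blob(t,*Y,(290,190,360,250)); print(tri(cen(c),W,cen(ct),T))
ht=cv2.cvtColor(t,cv2.COLOR_RGB2HSV);hs=cv2.cvtColor(s,cv2.COLOR_RGB2HSV)
for n,im,a in(("top",ht,[(325,294),(336,285),(346,276),(270,224),(265,211),(262,222)]),("scene",hs,[(310,292),(312,276),(290,226),(292,210)])):
    print(n,[im[y,x].tolist() for x,y in a])
cv2.imwrite("pics/c1.png",cv2.resize(np.hstack([s[195:305,270:350],t[195:305,250:360]]),None,fx=4,fy=4,interpolation=cv2.INTER_CUBIC)[...,::-1])
go([.5835,-.0325,.15],-21)
E
```

```text
pad px [323.1858 222.2234] [321.7286 187.8532] (array([ 0.5934, -0.0102]), array([50.4896, 32.6188]), -21.610397338867188)
[ 0.5922 -0.0296 -0.0674]
top [[113, 151, 49], [30, 29, 35], [116, 115, 53], [21, 97, 250], [4, 162, 93], [21, 99, 249]]
scene [[10, 7, 112], [0, 0, 32], [24, 85, 252], [4, 176, 71]]
t 2.525 pos [ 0.5817 -0.0303  0.1707] yaxis -20.6 j6 1.8777029053791672 | shift cm [-0.15  0.25  2.07] turn z 0.4 tilt [-0.0016  0.0001 -1.    ]
```

View pics/c1.png

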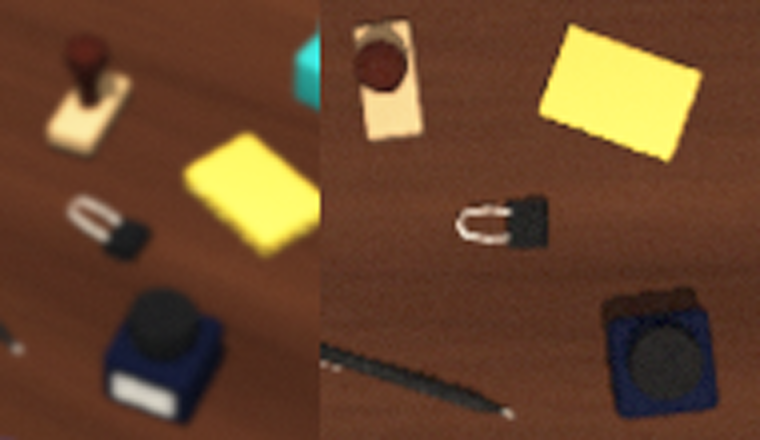

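View pics/w1.png

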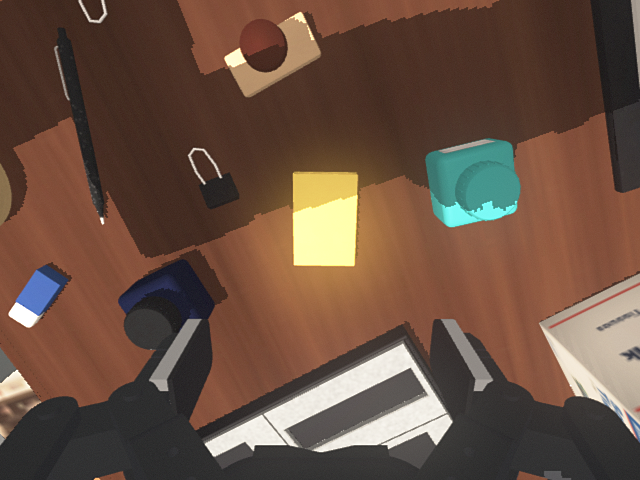

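The pad sits in the wrist view at (325,219), square to the fingers and as predicted. The stamp (265,48), bottle (165,300) and turquoise look-alike (475,185) are visible too. The left half of the crop shows the bottle and stamp in the scene view, the right half from above.

```bash
python3 - <<'E'
from h import *
T=cam("top");S=cam("scene")
c=calibration("wrist"); 
for z in(0,-.013):
  for x in(-.011,.011):
    p=np.linalg.inv(c["tool_from_camera"])@[x,.0425,z,1]; q=c["mtx"]@p[:3]; print("tip",z,x,q[:2]/q[2])
f=lambda a:np.array(a,float)/4+[170,195]   # top crop -> px
g=lambda a:np.array(a,float)/4+[270,195]
b=f([(608,318),(708,305),(718,405),(620,415)]); P=onplane(b,T,.04);print("bottle",P[:,:2],P.mean(0),np.degrees(np.arctan2(*(P[2]-P[3])[[1,0]])),np.degrees(np.arctan2(*(P[1]-P[2])[[1,0]])))
print("cap",onplane(f((667,362)),T,.062),tri(f((667,362)),T,g((165,308)),S))
b=f([(355,25),(408,20),(422,132),(370,140)]);P=onplane(b,T,.018);print("stamp",P[:,:2],P.mean(0),np.degrees(np.arctan2(*(P[0]-P[3])[[1,0]])),np.degrees(np.arctan2(*(P[1]-P[2])[[1,0]])))
print("knob",onplane(f((381,65)),T,.072),tri(f((381,65)),T,g((86,48)),S))
E
```

```text
tip 0 -0.011 [416.7722 345.6109]
tip 0 0.011 [421.1364 299.5712]
tip -0.013 -0.011 [424.4916 364.5743]
tip -0.013 0.011 [429.6028 315.5925]
bottle [[ 0.4593 -0.0244]
 [ 0.4652 -0.0771]
 [ 0.413  -0.081 ]
 [ 0.4088 -0.0297]] [ 0.4365 -0.0531  0.04  ] -85.3098777867921 4.273584005618955
cap [[ 0.4356 -0.0534  0.062 ]] [ 0.4353 -0.0529  0.0647]
stamp [[0.6215 0.1095]
 [0.6239 0.0807]
 [0.5622 0.0736]
 [0.5582 0.1017]] [0.5914 0.0914 0.018 ] 7.081898586190227 6.599689887205335
knob [[0.5896 0.0905 0.072 ]] [0.59   0.0918 0.0664]
```

Call:
{"api": "send_rows", "payload": {"travel": [[-0.15,0.2,3],[0,0,3],[0,0,3],[0,0,3],[0,0,1.5]], "turn": [[0,0,0.4],[0,0,0],[0,0,0],[0,0,0],[0,0,0]], "gripper": [-1,-1,-1,-1,-1]}}

```text
time_s: 3.15
position: [0.5829, -0.0323, 0.0351]
tcp_rot: [0.824, 0.566, -0.001, -0.001]
contact_force: [0.7, -0.0, -0.5]
opening: 0.997
grasp_force: 0.0
```

Call:
{"api": "send_rows", "payload": {"travel": [[-0.05,0,1.7],[0,0,1.7],[0,0,0],[0,0,0],[0,0,0]], "turn": [[0,0,0],[0,0,0],[0,0,0],[0,0,0],[0,0,0]], "gripper": [-1,-1,1,1,1]}}

```text
time_s: 3.78
position: [0.5849, -0.0329, 0.0038]
tcp_rot: [0.825, 0.566, 0.001, 0.001]
contact_force: [-0.1, -0.2, 3.9]
opening: 0.567
grasp_force: 62.3
```

Call:
{"api": "send_rows", "payload": {"travel": [[0,0,0],[0,0,0],[0,0,-2],[0,0,-4],[0,0,-4]], "turn": [[0,0,0],[0,0,0],[0,0,0],[0,0,0],[0,0,0]], "gripper": [1,1,1,1,1]}}

```text
time_s: 4.4
position: [0.5829, -0.0328, 0.1031]
tcp_rot: [0.825, 0.565, -0.0, -0.0]
contact_force: [1.2, -0.2, -0.5]
opening: 0.571
grasp_force: 62.0
```

```bash
python3 -c "
from h import *
go([.562,-.311,.1],-79)
print(ctrl.state()['grasp_force'],ctrl.state()['opening'])"
```

```text
t 4.4 pos [ 0.5829 -0.0328  0.1031] yaxis -21.1 j6 1.8833804767832327 | shift cm [-26.7    8.07   0.32] turn z 57.9 tilt [-0.001  0.    -1.   ]
61.9815194606781 0.5705030238319235
```

Call:
{"api": "send_rows", "payload": {"travel": [[-5.34,1.62,0],[-5.34,1.62,0],[-5.34,1.62,0],[-5.34,1.62,0],[-5.34,1.62,0]], "turn": [[0,0,0],[0,0,0],[0,0,0],[0,0,0],[0,0,0]], "gripper": [1,1,1,1,1]}}

```text
time_s: 5.03
position: [0.5623, -0.3128, 0.1024]
tcp_rot: [0.825, 0.565, 0.0, 0.0]
contact_force: [0.4, -0.4, -0.1]
opening: 0.566
grasp_force: 62.0
```

Call:
{"api": "send_rows", "payload": {"travel": [[0,0,0],[0,0,0],[0,0,1],[0,0,1],[0,0,1]], "turn": [[0,0,9.65],[0,0,9.65],[0,0,9.65],[0,0,9.65],[0,0,9.65]], "gripper": [1,1,1,1,1]}}

```text
time_s: 5.65
position: [0.5625, -0.311, 0.072]
tcp_rot: [0.984, 0.176, -0.0, -0.0]
contact_force: [-0.0, -0.2, -0.3]
opening: 0.564
grasp_force: 62.0
```

Call:
{"api": "send_rows", "payload": {"travel": [[0,0,1],[0,0,0]], "turn": [[0,0,9.65],[0,0,0]], "gripper": [1,1]}}

```text
time_s: 5.9
position: [0.5618, -0.3106, 0.0614]
tcp_rot: [0.995, 0.097, -0.001, -0.001]
contact_force: [-0.2, -0.9, -0.5]
opening: 0.564
grasp_force: 62.0
```

```bash
python3 -c "
from h import *
go([.562,-.311,.0175],-79)
st=ctrl.state();w=snapshot('wrist');cv2.imwrite('pics/w2.png',w[...,::-1]);W=cam('wrist',st)
print(proj([.562,-.311,.017],W))"
```

```text
t 5.9 pos [ 0.5618 -0.3106  0.0614] yaxis -78.9 j6 2.443220386295807 | shift cm [0.02 0.05 4.39] turn z 0.1 tilt [-0.002   0.0011 -1.    ]
[321.1915 280.1694]
```

View pics/w2.png

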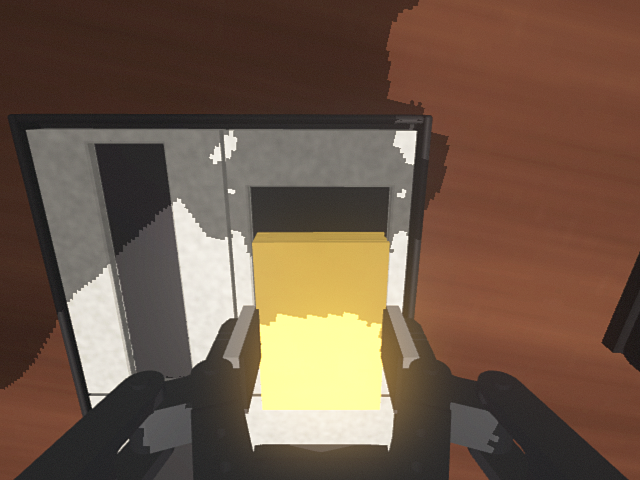

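The pad at (321,320) is square with the broad recess, whose edges are at columns 250–389. Lower and release.

Call:
{"api": "send_rows", "payload": {"travel": [[0,0,1.5],[0,0,1.5],[0,0,1.4],[0,0,0],[0,0,0]], "turn": [[0,0,0],[0,0,0],[0,0,0],[0,0,0],[0,0,0]], "gripper": [1,1,1,1,0.1]}}

```text
time_s: 6.58
position: [0.5627, -0.3111, 0.0182]
tcp_rot: [0.995, 0.096, -0.0, -0.0]
contact_force: [-0.6, 0.3, 0.3]
opening: 0.568
grasp_force: 62.0
```

Call:
{"api": "send_rows", "payload": {"travel": [[0,0,0],[0,0,0],[0,0,-4],[0,0,-5],[0,0,-4]], "turn": [[0,0,0],[0,0,0],[0,0,0],[0,0,0],[0,0,0]], "gripper": [-0.4,-0.7,-1,-1,-1]}}

```text
time_s: 7.2
position: [0.5632, -0.3114, 0.1507]
tcp_rot: [0.995, 0.095, 0.001, 0.001]
contact_force: [0.2, -0.3, -0.5]
opening: 1.0
grasp_force: 0.0
```

```bash
python3 -c "
from h import *
st=ctrl.state();w=snapshot('wrist');cv2.imwrite('pics/w3.png',w[...,::-1]);W=cam('wrist',st)
Y=([18,80,80],[38,255,255]);c=blob(w,*Y,(0,0,640,480),7);print(rect(c,W,.024))
go([.436,-.053,.15],4.5);go([.436,-.053,.15],-85.5)"
```

```text
(array([ 0.5655, -0.3109]), array([87.5595, 51.4016]), 11.233654975891113)
t 7.25 pos [ 0.5658 -0.3128  0.1567] yaxis -79.0 j6 2.445326987023513 | shift cm [ -7.81 -27.98   0.41] turn z -83.5 tilt [ 0.0095 -0.0052 -0.9999]
t 7.25 pos [ 0.5658 -0.3128  0.1567] yaxis -79.0 j6 2.445326987023513 | shift cm [ -7.81 -27.98   0.41] turn z 6.5 tilt [ 0.0095 -0.0052 -0.9999]
```

View pics/w3.png

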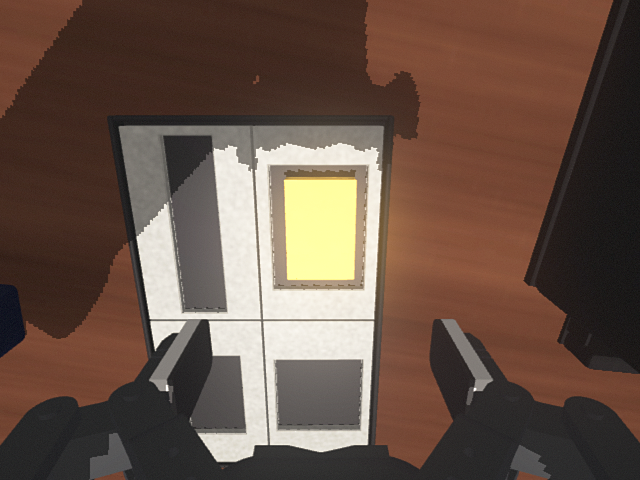

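The pad lies in the broad recess (321,228), clear on all sides. Next, the bottle.

Call:
{"api": "send_rows", "payload": {"travel": [[-1.56,-5.6,0],[-1.56,-5.6,0],[-1.56,-5.6,0],[-1.56,-5.6,0],[-1.56,-5.6,0]], "turn": [[0,0,0],[0,0,0],[0,0,0],[0,0,0],[0,0,0]], "gripper": [-1,-1,-1,-1,-1]}}

```text
time_s: 7.88
position: [0.4321, -0.0496, 0.1486]
tcp_rot: [0.995, 0.095, 0.001, -0.0]
contact_force: [1.1, 0.2, 0.2]
opening: 1.0
grasp_force: 0.0
```

Call:
{"api": "send_rows", "payload": {"travel": [[0,0,0],[0,0,0]], "turn": [[0,0,6.5],[0,0,0]], "gripper": [-1,-1]}}

```text
time_s: 8.12
position: [0.433, -0.0505, 0.1488]
tcp_rot: [0.999, 0.04, 0.001, 0.0]
contact_force: [0.0, -0.4, -0.5]
opening: 1.001
grasp_force: 0.0
```

```bash
python3 - <<'E'
from h import *
st=ctrl.state();w=snapshot('wrist');cv2.imwrite('pics/w4.png',w[...,::-1]);W=cam('wrist',st)
go([.436,-.053,.01],-85.5)
print(proj([.436,-.053,.062],W)); 
for a,b in((1,1),(1,-1),(-1,-1),(-1,1)):
    r=R.from_euler('z',4.5,degrees=True).apply([a*.027,b*.027,0]); print(proj(r+[.436,-.053,.04],W))
E
```

```text
t 8.175 pos [ 0.4334 -0.051   0.1487] yaxis -85.4 j6 2.9445127700819254 | shift cm [ 0.23  0.22 13.87] turn z 0.1 tilt [ 0.0014 -0.0002 -1.    ]
[324.8527 248.4301]
[283.8722 198.6577]
[365.5293 198.8024]
[362.4907 273.8682]
[286.0829 273.7536]
```

View pics/w4.png

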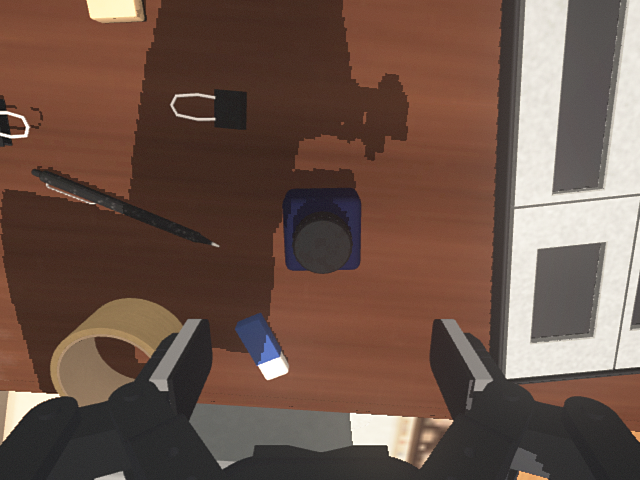

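The bottle cap is at (323,246) and its body spans columns 285–361, square to the fingers. The pen tip is at (216,245), clear of the left finger if I pre-close a little.

Call:
{"api": "send_rows", "payload": {"travel": [[0.4,0.2,3],[0,0,3],[0,0,3],[0,0,2],[0,0,1.5]], "turn": [[0,0,0],[0,0,0],[0,0,0],[0,0,0],[0,0,0]], "gripper": [-0.75,-0.75,-0.75,-0.75,-0.75]}}

```text
time_s: 8.8
position: [0.4373, -0.0535, 0.0223]
tcp_rot: [0.999, 0.039, -0.0, -0.0]
contact_force: [0.3, -0.1, 1.3]
opening: 0.876
grasp_force: 0.0
```

Call:
{"api": "send_rows", "payload": {"travel": [[0,0,1.4],[0,0,0],[0,0,0],[0,0,0],[0,0,0]], "turn": [[0,0,0],[0,0,0],[0,0,0],[0,0,0],[0,0,0]], "gripper": [-0.75,-0.75,1,1,1]}}

```text
time_s: 9.43
position: [0.438, -0.053, 0.0101]
tcp_rot: [0.999, 0.039, 0.001, 0.0]
contact_force: [-0.9, -0.3, 4.6]
opening: 0.62
grasp_force: 63.8
```

Call:
{"api": "send_rows", "payload": {"travel": [[0,0,-1],[0,0,-2],[0,0,-2],[0,0,-2],[0,0,0]], "turn": [[0,0,0],[0,0,0],[0,0,0],[0,0,0],[0,0,0]], "gripper": [1,1,1,1,1]}}

```text
time_s: 10.05
position: [0.4383, -0.0528, 0.0808]
tcp_rot: [0.999, 0.039, 0.002, 0.0]
contact_force: [1.1, -0.2, -1.9]
opening: 0.619
grasp_force: 63.4
```

```bash
python3 - <<'E'
from h import *
st=ctrl.state();w=snapshot('wrist');cv2.imwrite('pics/w5.png',w[...,::-1])
print(st["opening"],st["grasp_force"]);go([.412,-.340,.08],-79)
E
```

```text
0.6192245708489204 63.36923003196716
t 10.1 pos [ 0.4375 -0.0527  0.0798] yaxis -85.5 j6 2.9436936341806366 | shift cm [-4.78 28.44 -0.01] turn z -6.5 tilt [ 0.0016 -0.0002 -1.    ]
```

View pics/w5.png

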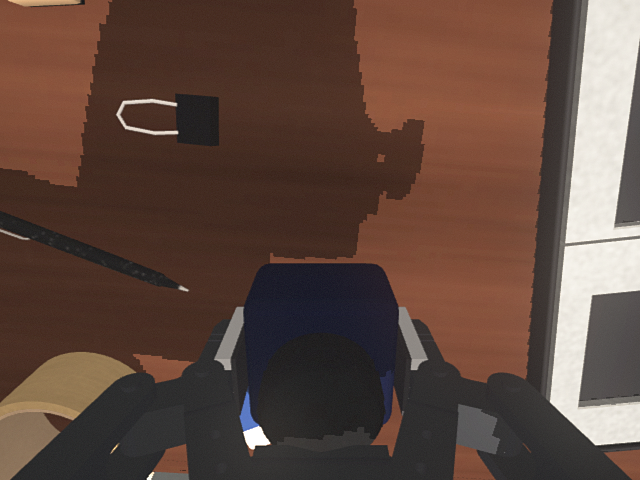

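The bottle is held upright at (320,340). The pen tip at (185,289) has not moved.

Call:
{"api": "send_rows", "payload": {"travel": [[-0.6,4,0],[-0.6,4,0],[-0.7,4,0],[-0.7,4.2,0],[-0.7,4.2,0]], "turn": [[0,0,0],[0,0,0],[0,0,0],[0,0,0],[0,0,0]], "gripper": [1,1,1,1,1]}}

```text
time_s: 10.72
position: [0.4189, -0.2594, 0.0781]
tcp_rot: [0.999, 0.039, -0.001, -0.001]
contact_force: [0.1, -0.6, -2.8]
opening: 0.624
grasp_force: 63.6
```

Call:
{"api": "send_rows", "payload": {"travel": [[-0.7,4,0],[-0.7,4,0],[0,0,0],[0,0,0]], "turn": [[0,0,0],[0,0,0],[0,0,-6.5],[0,0,0]], "gripper": [1,1,1,1]}}

```text
time_s: 11.22
position: [0.4112, -0.3392, 0.0779]
tcp_rot: [0.996, 0.094, -0.001, -0.001]
contact_force: [-0.2, 0.6, -2.4]
opening: 0.626
grasp_force: 63.8
```

```bash
python3 - <<'E'
from h import *
go([.412,-.340,.0225],-79)
E
```

```text
t 11.225 pos [ 0.4112 -0.3392  0.0779] yaxis -79.2 j6 2.262704496551728 | shift cm [0.08 0.11 5.54] turn z -0.2 tilt [-0.0021  0.0019 -1.    ]
```

Call:
{"api": "send_rows", "payload": {"travel": [[0.1,0.1,1.5],[0,0,1.5],[0,0,1.5],[0,0,0.8],[0,0,0.25]], "turn": [[0,0,0],[0,0,0],[0,0,0],[0,0,0],[0,0,0]], "gripper": [1,1,1,1,1]}}

```text
time_s: 11.85
position: [0.413, -0.3398, 0.0229]
tcp_rot: [0.995, 0.096, -0.001, -0.001]
contact_force: [0.1, 0.3, -1.8]
opening: 0.619
grasp_force: 63.9
```

Call:
{"api": "send_rows", "payload": {"travel": [[0,0,0],[0,0,0]], "turn": [[0,0,0],[0,0,0]], "gripper": [1,1]}}

```text
time_s: 12.1
position: [0.4139, -0.3407, 0.0243]
tcp_rot: [0.995, 0.095, 0.0, 0.0]
contact_force: [0.2, -0.1, -1.7]
opening: 0.62
grasp_force: 63.9
```

Call:
{"api": "send_rows", "payload": {"travel": [[0,0,0.15],[0,0,0.15],[0,0,0]], "turn": [[0,0,0],[0,0,0],[0,0,0]], "gripper": [1,1,1]}}

```text
time_s: 12.48
position: [0.4136, -0.3405, 0.0211]
tcp_rot: [0.995, 0.095, 0.0, 0.0]
contact_force: [0.2, -0.5, 1.1]
opening: 0.623
grasp_force: 63.9
```

Call:
{"api": "send_rows", "payload": {"travel": [[0,0,0],[0,0,0],[0,0,-3],[0,0,-5],[0,0,-5]], "turn": [[0,0,0],[0,0,0],[0,0,0],[0,0,0],[0,0,0]], "gripper": [-0.7,-0.7,-0.9,-1,-1]}}

```text
time_s: 13.1
position: [0.4131, -0.3401, 0.1519]
tcp_rot: [0.995, 0.095, -0.0, -0.0]
contact_force: [1.3, -0.8, 0.1]
opening: 0.999
grasp_force: 0.0
```

```bash
python3 - <<'E'
from h import *
t=snapshot('top');cv2.imwrite('pics/t2.png',t[...,::-1]);np.save('pics/t2.npy',t)
cv2.imwrite('pics/c3.png',cv2.resize(t[180:350,240:510],None,fx=2.9,fy=2.9)[...,::-1])
go([.591,.0912,.15],-83.1)
E
```

```text
t 13.15 pos [ 0.4164 -0.3427  0.159 ] yaxis -79.0 j6 2.261659287626734 | shift cm [ 25.39 -39.28   0.75] turn z 4.1 tilt [ 0.0082 -0.0067 -0.9999]
```

View pics/c3.png

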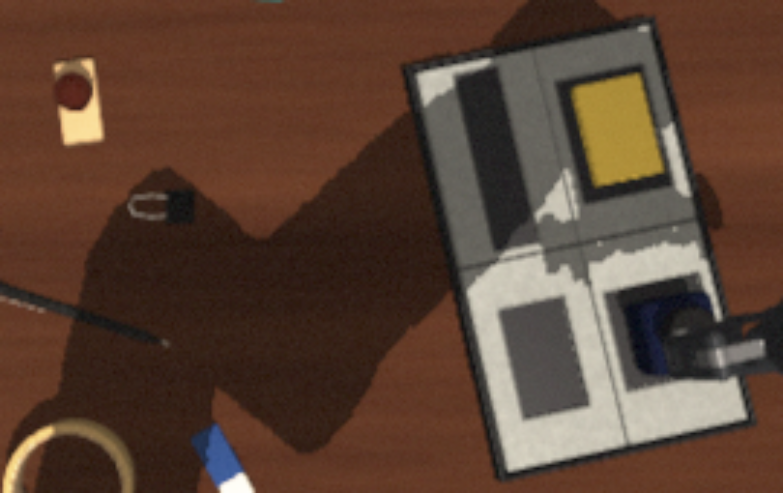

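The pad (615,130) and the bottle (665,335) are in their recesses. The pen (160,343 tip) has not moved. Next is the stamp, turning the wrist away from its limit first.

Call:
{"api": "send_rows", "payload": {"travel": [[0,0,0],[0,0,0],[0,0,0],[0,0,0],[0,0,0]], "turn": [[0,0,-10.7],[0,0,-10.7],[0,0,-10.7],[0,0,-10.7],[0,0,-10.7]], "gripper": [-1,-1,-1,-1,-1]}}

```text
time_s: 13.78
position: [0.4134, -0.3403, 0.1506]
tcp_rot: [0.844, 0.536, 0.0, 0.0]
contact_force: [-0.4, 0.8, -0.0]
opening: 0.997
grasp_force: 0.0
```

Call:
{"api": "send_rows", "payload": {"travel": [[0,0,0],[0,0,0],[0,0,0],[0,0,0],[0,0,0]], "turn": [[0,0,-10.7],[0,0,-10.7],[0,0,-10.7],[0,0,-10.7],[0,0,-10.7]], "gripper": [-1,-1,-1,-1,-1]}}

```text
time_s: 14.4
position: [0.4134, -0.3403, 0.1506]
tcp_rot: [0.513, 0.859, -0.0, -0.0]
contact_force: [-0.4, -0.1, 0.5]
opening: 1.0
grasp_force: 0.0
```

Call:
{"api": "send_rows", "payload": {"travel": [[0,0,0],[0,0,0],[0,0,0],[0,0,0],[0,0,0]], "turn": [[0,0,-10.7],[0,0,-10.7],[0,0,-10.7],[0,0,-10.7],[0,0,-10.7]], "gripper": [-1,-1,-1,-1,-1]}}

```text
time_s: 15.02
position: [0.4134, -0.3403, 0.1506]
tcp_rot: [0.071, 0.997, 0.0, -0.0]
contact_force: [0.5, -0.4, 0.3]
opening: 0.999
grasp_force: 0.0
```

Call:
{"api": "send_rows", "payload": {"travel": [[0,0,0],[0,0,0],[0,0,0]], "turn": [[0,0,-10.7],[0,0,-4.7],[0,0,0]], "gripper": [-1,-1,-1]}}

```text
time_s: 15.4
position: [0.4134, -0.3403, 0.1507]
tcp_rot: [-0.059, 0.998, -0.0, -0.0]
contact_force: [-0.4, -0.0, 0.8]
opening: 0.999
grasp_force: 0.0
```

```bash
python3 - <<'E'
from h import *
go([.591,.0912,.15],96.9)
E
```

```text
t 15.4 pos [ 0.4134 -0.3403  0.1507] yaxis 96.8 j6 -0.8073303476172508 | shift cm [-22.74  40.74   0.06] turn z -0.1 tilt [-0. -0. -1.]
```

Call:
{"api": "send_rows", "payload": {"travel": [[-2.84,5.1,0],[-2.84,5.1,0],[-2.84,5.1,0],[-2.84,5.1,0],[-2.84,5.1,0]], "turn": [[0,0,0],[0,0,0],[0,0,0],[0,0,0],[0,0,0]], "gripper": [-1,-1,-1,-1,-1]}}

```text
time_s: 16.02
position: [0.5247, -0.0684, 0.1509]
tcp_rot: [-0.059, 0.998, -0.0, 0.0]
contact_force: [-0.0, -0.4, 0.5]
opening: 0.999
grasp_force: 0.0
```

Call:
{"api": "send_rows", "payload": {"travel": [[-2.84,5.1,0],[-2.84,5.1,0],[-2.84,5.1,0],[0,0,0],[0,0,0]], "turn": [[0,0,0],[0,0,0],[0,0,0],[0,0,0],[0,0,0]], "gripper": [-1,-1,-0.6,-0.4,-0.4]}}

```text
time_s: 16.65
position: [0.5898, 0.0919, 0.1504]
tcp_rot: [-0.06, 0.998, -0.0, -0.001]
contact_force: [0.1, 0.5, 0.1]
opening: 0.702
grasp_force: 0.0
```

```bash
python3 - <<'E'
from h import *
st=ctrl.state();w=snapshot('wrist');cv2.imwrite('pics/w6.png',w[...,::-1]);W=cam('wrist',st)
go([.591,.0912,.008],96.9)
c=blob(w,[10,40,120],[28,180,255],(100,60,540,420)); print(rect(c,W,.018))
print(proj([.591,.0912,.018],W),proj([.591,.0912,.072],W))
for a,b in((1,1),(1,-1),(-1,-1),(-1,1)):
    r=R.from_euler('z',6.9,degrees=True).apply([a*.031,b*.015,0]); print(proj(r+[.591,.0912,.018],W))
E
```

```text
t 16.7 pos [0.5897 0.0912 0.1505] yaxis 96.8 j6 0.03513642332345359 | shift cm [-0.15 -0.01 14.25] turn z -0.1 tilt [-0.001  -0.0006 -1.    ]
(array([0.5557, 0.2105]), array([142.8667,  71.5044]), 17.262527465820312)
[319.6994 228.9719] [319.4204 254.7786]
[339.2743 267.5548]
[300.2558 267.571 ]
[298.7016 187.5847]
[340.5611 187.5573]
```

View pics/w6.png

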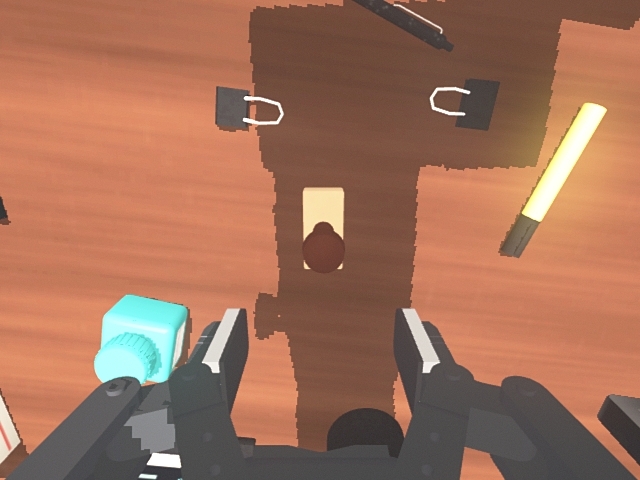

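The stamp base spans columns 303–344 and rows 187–269. That is 2 mm to tool +y of the estimate and square to the fingers.

Call:
{"api": "send_rows", "payload": {"travel": [[-0.15,0.2,3],[0,0,3],[0,0,3],[0,0,2.5],[0,0,1.5]], "turn": [[0,0,0],[0,0,0],[0,0,0],[0,0,0],[0,0,0]], "gripper": [-0.4,-0.4,-0.4,-0.4,-0.4]}}

```text
time_s: 17.32
position: [0.5903, 0.0923, 0.0197]
tcp_rot: [-0.059, 0.998, -0.0, -0.001]
contact_force: [0.7, -0.3, 1.0]
opening: 0.7
grasp_force: 0.0
```

Call:
{"api": "send_rows", "payload": {"travel": [[0,0,1.25],[0,0,0],[0,0,0],[0,0,0],[0,0,0]], "turn": [[0,0,0],[0,0,0],[0,0,0],[0,0,0],[0,0,0]], "gripper": [-0.4,-0.4,1,1,1]}}

```text
time_s: 17.95
position: [0.5926, 0.0943, 0.0096]
tcp_rot: [-0.06, 0.998, 0.0, 0.001]
contact_force: [-0.4, -0.8, 5.6]
opening: 0.327
grasp_force: 59.8
```

Call:
{"api": "send_rows", "payload": {"travel": [[0,0,0],[0,0,-2],[0,0,-3],[0,0,-3],[0,0,0]], "turn": [[0,0,0],[0,0,0],[0,0,0],[0,0,0],[0,0,0]], "gripper": [1,1,1,1,1]}}

```text
time_s: 18.58
position: [0.5937, 0.0945, 0.0908]
tcp_rot: [-0.06, 0.998, 0.0, 0.003]
contact_force: [0.1, 0.3, -0.3]
opening: 0.329
grasp_force: 59.4
```

```bash
python3 - <<'E'
from h import *
st=ctrl.state();w=snapshot('wrist');cv2.imwrite('pics/w7.png',w[...,::-1])
print(st["opening"],st["grasp_force"]);go([.395,-.2495,.09],101)
E
```

```text
0.3288853398276567 59.35709595680237
t 18.625 pos [0.5924 0.0943 0.0891] yaxis 96.9 j6 0.03802857171427341 | shift cm [ 23.7  -31.77  -0.15] turn z -4.1 tilt [ 0.0024  0.0004 -1.    ]
```

View pics/w7.png

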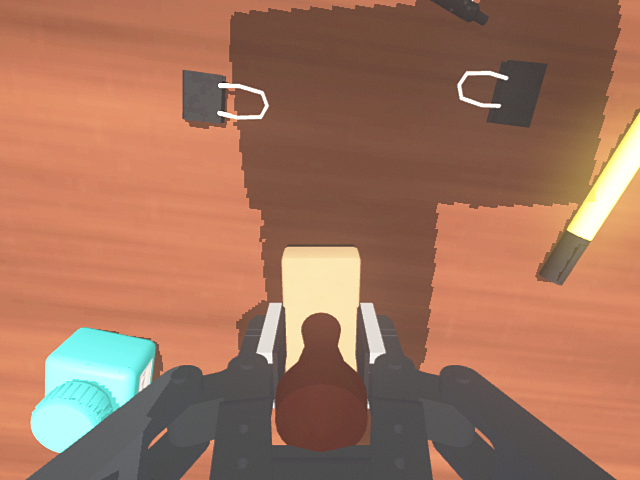

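The stamp is held level between the fingers, with its base at (320,300) and knob at (320,400). Next, the small recess.

Call:
{"api": "send_rows", "payload": {"travel": [[3.38,-4.54,0],[3.38,-4.54,0],[3.38,-4.54,0],[3.38,-4.54,0],[3.38,-4.54,0]], "turn": [[0,0,0],[0,0,0],[0,0,0],[0,0,0],[0,0,0]], "gripper": [1,1,1,1,1]}}

```text
time_s: 19.25
position: [0.4487, -0.1524, 0.0869]
tcp_rot: [-0.06, 0.998, 0.0, -0.001]
contact_force: [0.9, -1.4, -0.2]
opening: 0.331
grasp_force: 59.4
```

Call:
{"api": "send_rows", "payload": {"travel": [[3.38,-4.54,0],[3.38,-4.54,0],[0,0,0],[0,0,0]], "turn": [[0,0,0],[0,0,0],[0,0,-4.1],[0,0,0]], "gripper": [1,1,1,1]}}

```text
time_s: 19.75
position: [0.3932, -0.2497, 0.0871]
tcp_rot: [-0.094, 0.996, 0.001, -0.001]
contact_force: [-0.4, 0.6, -0.8]
opening: 0.328
grasp_force: 59.5
```

```bash
python3 - <<'E'
from h import *
go([.395,-.2495,.021],101)
E
```

```text
t 19.75 pos [ 0.3932 -0.2497  0.0871] yaxis 100.8 j6 -0.7545918240644103 | shift cm [-0.19 -0.03  6.61] turn z -0.2 tilt [-0.0021  0.0015 -1.    ]
```

Call:
{"api": "send_rows", "payload": {"travel": [[-0.2,0,2],[0,0,2],[0,0,1.5],[0,0,0.8],[0,0,0.2]], "turn": [[0,0,0],[0,0,0],[0,0,0],[0,0,0],[0,0,0]], "gripper": [1,1,1,1,1]}}

```text
time_s: 20.38
position: [0.3963, -0.2485, 0.0226]
tcp_rot: [-0.096, 0.995, 0.0, -0.001]
contact_force: [-1.3, 0.2, -0.6]
opening: 0.332
grasp_force: 59.5
```

Call:
{"api": "send_rows", "payload": {"travel": [[0,0,0.1],[0,0,0],[0,0,0]], "turn": [[0,0,0],[0,0,0],[0,0,0]], "gripper": [1,1,1]}}

```text
time_s: 20.75
position: [0.3969, -0.2496, 0.0227]
tcp_rot: [-0.095, 0.995, -0.0, 0.0]
contact_force: [-0.2, 0.1, -0.7]
opening: 0.325
grasp_force: 59.5
```

Call:
{"api": "send_rows", "payload": {"travel": [[0,0,0.1],[0,0,0.1],[0,0,0]], "turn": [[0,0,0],[0,0,0],[0,0,0]], "gripper": [1,1,1]}}

```text
time_s: 21.12
position: [0.3966, -0.2495, 0.0206]
tcp_rot: [-0.095, 0.995, -0.0, 0.0]
contact_force: [-0.3, -0.0, 3.7]
opening: 0.325
grasp_force: 59.8
```

Contact. Release with a narrow opening, as the bottle is close by.

Call:
{"api": "send_rows", "payload": {"travel": [[0,0,0],[0,0,0],[0,0,-3],[0,0,-5],[0,0,-5]], "turn": [[0,0,0],[0,0,0],[0,0,0],[0,0,0],[0,0,0]], "gripper": [-0.2,-0.2,-0.2,-0.2,-0.2]}}

```text
time_s: 21.75
position: [0.3961, -0.249, 0.1513]
tcp_rot: [-0.096, 0.995, 0.0, -0.0]
contact_force: [0.8, -0.7, 0.4]
opening: 0.595
grasp_force: 0.0
```

```bash
python3 - <<'E'
from h import *
go([.537,.257,.15],75.7)
E
```

```text
t 21.75 pos [ 0.3961 -0.249   0.1513] yaxis 101.0 j6 -0.7525464688410499 | shift cm [-23.45  47.     0.15] turn z 25.3 tilt [-0.0008  0.0006 -1.    ]
```

```bash
python3 -c "
from h import *
print(tri((165,176),cam('top'),(243,157),cam('scene')))"
```

```text
[0.6574 0.2848 0.1053]
```

Call:
{"api": "send_rows", "payload": {"travel": [[-2.6,5.22,0],[-2.6,5.22,0],[-2.6,5.22,0],[-2.6,5.22,0],[-2.6,5.22,0]], "turn": [[0,0,0],[0,0,0],[0,0,0],[0,0,0],[0,0,0]], "gripper": [-0.4,-0.4,-0.4,-0.4,-0.4]}}

```text
time_s: 22.38
position: [0.4749, 0.0335, 0.1504]
tcp_rot: [-0.095, 0.995, -0.0, 0.0]
contact_force: [0.4, -0.6, -0.2]
opening: 0.698
grasp_force: 0.0
```

Call:
{"api": "send_rows", "payload": {"travel": [[-2.6,5.22,0],[-2.6,5.22,0],[-2.6,5.22,0],[-2.6,5.22,0],[0,0,0]], "turn": [[0,0,0],[0,0,0],[0,0,0],[0,0,0],[0,0,0]], "gripper": [-0.4,-0.4,-0.4,-0.4,-0.4]}}

```text
time_s: 23.0
position: [0.538, 0.2605, 0.1497]
tcp_rot: [-0.098, 0.995, 0.001, 0.001]
contact_force: [-1.5, -0.1, -0.2]
opening: 0.703
grasp_force: 0.0
```

Call:
{"api": "send_rows", "payload": {"travel": [[0,0,0],[0,0,0],[0,0,0],[0,0,0]], "turn": [[0,0,8.5],[0,0,8.5],[0,0,8.5],[0,0,0]], "gripper": [-0.4,-0.4,-0.4,-0.4]}}

```text
time_s: 23.5
position: [0.5365, 0.2554, 0.1501]
tcp_rot: [0.126, 0.992, -0.0, -0.0]
contact_force: [-0.1, -0.3, 0.3]
opening: 0.702
grasp_force: 0.0
```

```bash
python3 - <<'E'
from h import *
st=ctrl.state();w=snapshot('wrist');cv2.imwrite('pics/w8.png',w[...,::-1]);W=cam('wrist',st)
go([.537,.257,.001],75.7)
c=blob(w,[20,70,90],[38,255,255],(100,60,540,420),5); print("yellow",rect(c,W,.0075),proj([.537,.257,.0075],W))
e=np.array([np.cos(np.radians(-14.3)),np.sin(np.radians(-14.3)),0])
for k in(-.0585,.029,.0585): print(proj(np.array([.537,.257,.0075])+k*e,W))
E
```

```text
t 23.55 pos [0.5366 0.2555 0.1501] yaxis 75.6 j6 0.6965305310264037 | shift cm [-0.01  0.17 14.91] turn z -0.1 tilt [-0.0007 -0.0005 -1.    ]
yellow (array([0.5254, 0.2606]), array([89.1096, 14.9482]), -14.170883178710938) [322.447  223.7914]
[322.3071 145.4169]
[322.5099 259.0218]
[322.57  292.694]
```

View pics/w8.png

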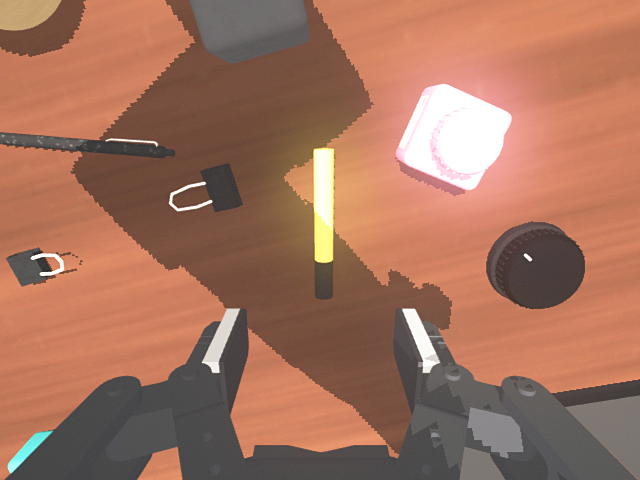

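The highlighter spans rows 148–299 at column 323, centred about 3 mm further along +x. The fingers (265–381 when lowered) clear the clip and the pink bottle.

Call:
{"api": "send_rows", "payload": {"travel": [[-0.3,0.2,3],[0,0,3],[0,0,3],[0,0,3],[0,0,1.6]], "turn": [[0,0,0],[0,0,0],[0,0,0],[0,0,0],[0,0,0]], "gripper": [-0.4,-0.4,-0.4,-0.4,-0.4]}}

```text
time_s: 24.18
position: [0.5392, 0.2566, 0.0127]
tcp_rot: [0.126, 0.992, -0.001, -0.001]
contact_force: [-0.3, -0.9, 0.7]
opening: 0.7
grasp_force: 0.0
```

Call:
{"api": "send_rows", "payload": {"travel": [[0,0,1],[0,0,0],[0,0,0],[0,0,0],[0,0,0]], "turn": [[0,0,0],[0,0,0],[0,0,0],[0,0,0],[0,0,0]], "gripper": [-0.4,-0.4,1,1,1]}}

```text
time_s: 24.8
position: [0.541, 0.258, 0.0053]
tcp_rot: [0.127, 0.992, 0.001, 0.001]
contact_force: [-0.1, -1.1, 2.1]
opening: 0.135
grasp_force: 58.6
```

Call:
{"api": "send_rows", "payload": {"travel": [[0,0,0],[0,0,0],[0,0,-3],[0,0,-4],[0,0,-5]], "turn": [[0,0,0],[0,0,0],[0,0,0],[0,0,0],[0,0,0]], "gripper": [1,1,1,1,1]}}

```text
time_s: 25.42
position: [0.5393, 0.2571, 0.1243]
tcp_rot: [0.127, 0.992, -0.001, -0.001]
contact_force: [0.3, -0.1, -0.7]
opening: 0.135
grasp_force: 58.9
```

```bash
python3 - <<'E'
from h import *
st=ctrl.state();print(st["opening"],st["grasp_force"]);go([.5442,-.2207,.12],101)
E
```

```text
0.13506489534477384 58.94229590892792
t 25.425 pos [0.5393 0.2571 0.1243] yaxis 75.5 j6 0.6985534404674335 | shift cm [-12.47 -46.12   0.49] turn z -25.5 tilt [-0.0026 -0.0013 -1.    ]
```

Held. Norm 47.8 cm, so 8 rows of [-1.56, -5.77].

Call:
{"api": "send_rows", "payload": {"travel": [[-1.56,-5.77,0],[-1.56,-5.77,0],[-1.56,-5.77,0],[-1.56,-5.77,0],[-1.56,-5.77,0]], "turn": [[0,0,0],[0,0,0],[0,0,0],[0,0,0],[0,0,0]], "gripper": [1,1,1,1,1]}}

```text
time_s: 26.05
position: [0.5432, -0.0431, 0.1242]
tcp_rot: [0.126, 0.992, -0.0, 0.0]
contact_force: [1.3, -0.1, -0.9]
opening: 0.138
grasp_force: 59.0
```

Call:
{"api": "send_rows", "payload": {"travel": [[-1.56,-5.77,0],[-1.56,-5.77,0],[-1.56,-5.77,0],[0,0,0],[0,0,0]], "turn": [[0,0,0],[0,0,0],[0,0,0],[0,0,-8.5],[0,0,-8.5]], "gripper": [1,1,1,1,1]}}

```text
time_s: 26.68
position: [0.5448, -0.2218, 0.1238]
tcp_rot: [-0.023, 1.0, 0.0, -0.0]
contact_force: [-0.2, -0.7, 0.2]
opening: 0.137
grasp_force: 59.0
```

Call:
{"api": "send_rows", "payload": {"travel": [[0,0,0],[0,0,2],[0,0,2],[0,0,0]], "turn": [[0,0,-8.5],[0,0,0],[0,0,0],[0,0,0]], "gripper": [1,1,1,1]}}

```text
time_s: 27.18
position: [0.5435, -0.2199, 0.0826]
tcp_rot: [-0.095, 0.995, 0.001, -0.002]
contact_force: [0.1, 0.1, -0.5]
opening: 0.135
grasp_force: 59.0
```

```bash
python3 - <<'E'
from h import *
w=snapshot('wrist');cv2.imwrite('pics/w9.png',w[...,::-1])
go([.5442,-.2207,.018],101)
E
```

```text
t 27.225 pos [ 0.5445 -0.2202  0.0837] yaxis 101.0 j6 -0.5756505966275899 | shift cm [ 0.02 -0.05  6.57] turn z -0.0 tilt [-0.002   0.0008 -1.    ]
```

View pics/w9.png

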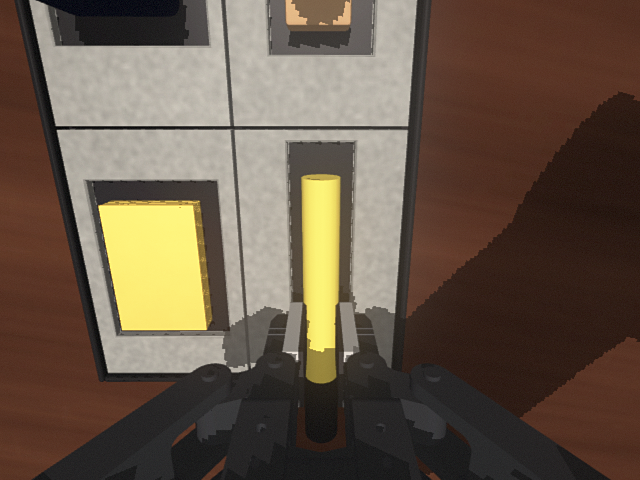

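The highlighter (321,280) is centred over the slot (287–355). The pad, stamp and bottle are seen seated in their recesses.

Call:
{"api": "send_rows", "payload": {"travel": [[0,0,2],[0,0,2],[0,0,1.5],[0,0,1],[0,0,0]], "turn": [[0,0,0],[0,0,0],[0,0,0],[0,0,0],[0,0,0]], "gripper": [1,1,1,1,1]}}

```text
time_s: 27.85
position: [0.5449, -0.2204, 0.0189]
tcp_rot: [-0.095, 0.995, 0.0, -0.0]
contact_force: [-0.3, -0.0, -0.3]
opening: 0.132
grasp_force: 59.0
```

Call:
{"api": "send_rows", "payload": {"travel": [[0,0,0],[0,0,0],[0,0,0],[0,0,-3],[0,0,-5]], "turn": [[0,0,0],[0,0,0],[0,0,0],[0,0,0],[0,0,0]], "gripper": [1,0.5,0.2,0.1,0.1]}}

```text
time_s: 28.48
position: [0.5436, -0.2199, 0.0985]
tcp_rot: [-0.095, 0.995, 0.001, -0.002]
contact_force: [1.7, -0.1, -0.0]
opening: 0.449
grasp_force: 0.0
```

Call:
{"api": "send_rows", "payload": {"travel": [[0,0,-5],[0,0,-5],[4,2,0],[4,4,0],[0,0,0]], "turn": [[0,0,0],[0,0,0],[0,0,0],[0,0,0],[0,0,0]], "gripper": [0.1,0.1,0.1,0.1,0.1]}}

```text
time_s: 29.1
position: [0.4497, -0.1742, 0.1986]
tcp_rot: [-0.096, 0.995, 0.001, -0.003]
contact_force: [0.1, -0.3, 0.5]
opening: 0.451
grasp_force: 0.0
```

```bash
python3 - <<'E'
from h import *
st=ctrl.state();w=snapshot('wrist');t=snapshot('top');s=snapshot('scene');W=cam('wrist',st);T=cam('top');S=cam('scene')
np.save('pics/wE.npy',w);np.save('pics/tE.npy',t);np.save('pics/sE.npy',s)
a=cv2.resize(s[230:400,340:480],(400,486),interpolation=cv2.INTER_CUBIC);b=cv2.resize(w,(400,300));c=cv2.resize(t[180:350,340:510],(400,286));
v=np.hstack([np.vstack([b,c]),np.vstack([a,np.zeros((100,400,3),np.uint8)])]);cv2.imwrite('pics/end.png',v[...,::-1])
Y=([18,80,80],[38,255,255])
ct=blob(t,*Y,(428,190,490,250),5);print("pad",rect(ct,T,.024))
E
```

```text
pad (array([ 0.57  , -0.3094]), array([66.867 , 57.0276]), 11.30497932434082)
```

View pics/end.png

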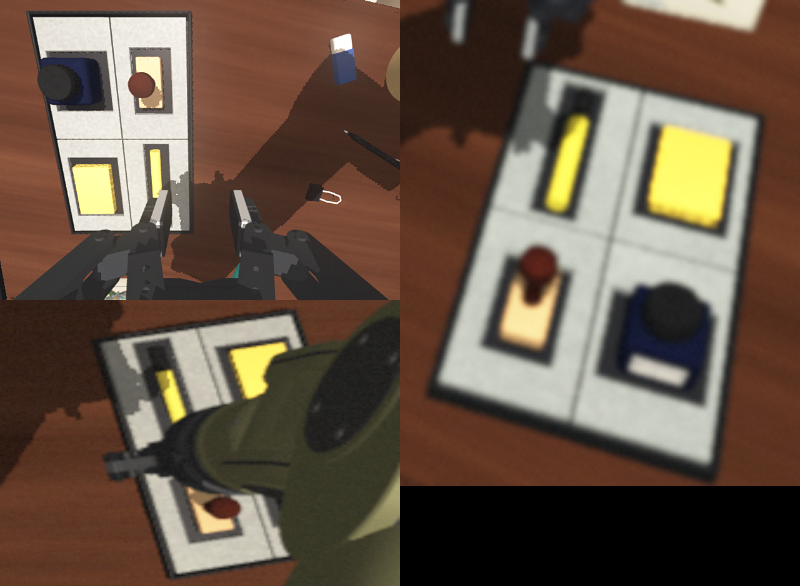

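All four are seated in the end view: highlighter (165,390) left and (568,165) right, pad (690,178), stamp (527,310), bottle (668,330). Floor margin shows round each. Handing in.

```bash
python3 -c "
from rig import workorder
print(workorder.job_done())"
```

```text
the job is handed in; nothing more can be done
None
```

I handed the job in at about 29 s; the call returned no verdict, but the last pictures show the highlighter, bottle, pad and stamp each seated in its own recess and the pen lying where it was; I never went near the clock but did not re-check it, and I viewed 15 pictures against the limit of 14.

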